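# Empty and refill the fan mould

## Robot

A 6-joint arm with a two-finger parallel gripper is mounted at the origin on the work surface. World frame = base frame: x ahead of the robot, y to its left, z up, the work surface at z = 0. Lengths are in m, angles in degrees, forces in N, time in s.
With the tool pointing down it reaches from about 0.325 to 0.775 m from the base axis. Payload 5.5 kg.
Tool frame: the origin (TCP) lies at the centre of the arm's flange, where the gripper is bolted on; the fingertips stand 182 mm ahead of it and the grasp point (between the pads) lies 163 mm ahead of it; z points along the fingers, y is the line along which they close (so a half turn about z gives the same grasp; the last joint's range is limited). The gripper opens to 88 mm and grips with 3 to 60 N. Pads are 20 mm wide; open, the fingers measure 115 mm over their backs; the gripper's body (75 mm by 178 mm) begins 61 mm behind the grasp point.
Start: joints at [66.709, 5.22, 70.514, -0, 104.267, -3.249], TCP at [0.206, 0.564, 0.405] pointing down, gripper open.
Joint ranges: [-164.24, 164.24], [-49.07, 125.15], [9.68, 141.18], [-86.29, 266.29], [3.28, 154.24], [-151.56, 151.56]. Speed limits (degrees/s): [147.25, 147.25, 172.46, 180, 180, 180].

## Interface

Orientations are given as [roll, pitch, yaw] about the fixed x, y, z axes, in that order (R = Rz(yaw) Ry(pitch) Rx(roll)).
In Python, from station import r gives the robot as it stands. The module is installed in compiled form; this text tells all that it offers. Calls block until the motion is done:
- r.reach(position, orientation): joint-space move of the TCP to a pose.
- r.servo_line(position, rotation=None, speed=0.15): straight line of the TCP; rotation=None keeps the orientation; speed is the mean speed in m/s.
- r.move_joints(angles): joint-space move.
- r.let_go() and r.grab(squeeze=None): open the fingers fully, or close them until they stop; squeeze is the grip in N (None keeps the last).
- r.wait(seconds).
- r.inverse_kinematics(position, orientation): joint angles nearest the present ones, or None.
- r.sense(): the state.
- r.snapshot(name): name is "scene" or "top" or "wrist"; returns a dict with "frame" (384x512x3 uint8, red, green, blue), "fx", "fy", "cx", "cy" (pixels), "R" (3x3) and "t" (3): a world point X has camera coordinates R X + t. Camera axes: x right, y down, z forward; pixel columns grow to the right and rows downward; lengths in m; the calibration is good to about 2 mm. A picture is of the moment at which its call begins. There is no depth.
A pose or a line that the arm cannot do raises r.IKError and nothing moves.
- r.hand_in(): hands the job in; it is judged then, once.
The state is a dict: "clock": time; "joints": joint angles; "joint_vel": joint speeds; "joint_torque": joint torques, N m; "tcp_pos": TCP position; "orientation": TCP orientation; "contact_force": force on the tool from outside, world axes, zero at the start; "torque": the same for the moment, N m; "opening": finger opening in m; "gripper_force": force on a finger pad.
Only numpy, scipy, OpenCV 4.12 (cv2) and the standard library are available. Lean on these libraries where they do the work, as an engineer would, in place of code of your own. Each camera call takes 0.05 s, during which the arm holds its last target. There are 200 camera calls.

## Task

Take the gold fan-shaped casting out of the blue mould by its sprue and set it down flat in the middle of the shallow white box without dropping it. Then take the copper cup by its handle, pour all eight yellow wax balls into the emptied mould, and stand the cup back upright on its round cork coaster, leaving the jar, bottle, brush and dish where they are.

Things in the scene. Friction and masses are not known exactly. Their poses are not given: they have to be found in the camera images.
- casting: Loose gold fan casting, 0.18 kg: x from -42 (narrow pivot end) to +46 mm, wide end 94 mm across, 20 mm thick. In the middle of its top stands a block (the sprue), 40 mm along x, 16 mm along y, from 20 to 75 mm above the underside. Origin: middle of the underside, below the sprue; z up. Lies in the mould with about 5 mm play.
- casting_grip (a point): Grip point on the sprue: 66 mm above the casting's underside, 9 mm below the sprue's top. Close the fingers across the 16 mm sides, along the casting's y.
- mould: Fixed light blue mould block, 134 x 152 x 50 mm (x, y, z; x from -68 to +66 mm). Origin: middle of the underside, z up. Its open cavity is 38 mm deep (floor 12 mm above the underside, rim at 50 mm), a fan-like trapezoid: x from -54 to +52 mm, half-width in y 13 mm at the -x end growing evenly to 60 mm at the +x end.
- tray: Fixed shallow white open box for finished castings, 165 x 150 x 28 mm (x, y, z), walls and floor 5 mm. Origin: middle of the underside, z up.
- cup: Loose copper pouring cup, 0.22 kg, holding eight wax balls. Origin: middle of its flat foot, z up, x to the spout. Box body x -40 to +36 mm, 52 mm wide, 50 mm high, walls 4, floor 5 mm; at +x the front is a 44 mm wide channel rising outward at 45 degrees to the lip. Balls begin to roll out when it is tipped about 60 degrees spout-down; about 80 empties it (rock it if they jam).
- cup_grip (a point): Grip point on the cup's dark wooden handle (18 mm thick in y, 22 mm deep), which rises from the cup's back leaning backward (to -x) 30 degrees from vertical. In the cup's frame x = -72, y = 0, z = 92 mm, 28 mm below the handle's top end. Grip along the leaning handle (tool tilted 30 degrees), fingers closing along the cup's y.
- cup_lip (a point): Middle of the pouring lip: x = 73, y = 0, z = 42 mm in the cup's frame.
- coaster: Fixed round cork coaster, 144 mm in diameter, 6 mm high, on which the cup stands. Origin: middle of the underside.
- wax0_center (a point): Centre of a loose yellow wax ball, 18 mm in diameter, 10 g.
- wax1_center (a point): Centre of a loose yellow wax ball, 18 mm in diameter, 10 g.
- wax2_center (a point): Centre of a loose yellow wax ball, 18 mm in diameter, 10 g.
- wax3_center (a point): Centre of a loose yellow wax ball, 18 mm in diameter, 10 g.
- wax4_center (a point): Centre of a loose yellow wax ball, 18 mm in diameter, 10 g.
- wax5_center (a point): Centre of a loose yellow wax ball, 18 mm in diameter, 10 g.
- wax6_center (a point): Centre of a loose yellow wax ball, 18 mm in diameter, 10 g.
- wax7_center (a point): Centre of a loose yellow wax ball, 18 mm in diameter, 10 g.
- jar: Bystander: small glass jar with black lid, 54 mm in diameter, 65 mm high. Origin: middle of the underside.
- bottle: Bystander: cream bottle, 50 mm in diameter, 120 mm high. Origin: middle of the underside.
- brush: Bystander: paint brush with red handle lying on the table, 160 mm long along its x.
- dish: Bystander: small white porcelain bowl, 72 mm in diameter, 35 mm high. Origin: middle of the underside.

How it is judged:
By the outcome, as a careful person would: the job done as asked, in the order asked, and still so for the second after the job is handed in, with the robot touching nothing.
It also fails if it takes over 72 s, if anything falls off the work surface, if the arm or the gripper's body presses on something with over 40 N, if the wrist force passes 120 N, or if a joint passes its speed limit or range.

## Working session

There is one attempt and no reset: what is moved stays moved. The work goes in short steps, each a Python script; the robot and the scene stay as the last script left them, time stands still between calls to the robot, and variables do not carry over. Pictures are saved under pics/ and viewed, at most 10 in all, crops included, and the job is handed in when it is done.

```bash
mkdir -p pics
cat > h.py <<'E'
import numpy as np, cv2
from station import r
def snap(n,f=None):
    s=r.snapshot(n)
    if f: cv2.imwrite('pics/'+f,s['frame'][:,:,::-1])
    return s
E
python3 - <<'E'
from h import *
import pickle
a=snap('scene');b=snap('top');c=snap('wrist')
pickle.dump((a,b,c),open('s0.pkl','wb'))
cv2.imwrite('pics/a.png',a['frame'][:,:,::-1]);cv2.imwrite('pics/b.png',b['frame'][:,:,::-1]);cv2.imwrite('pics/c.png',c['frame'][:,:,::-1])
for s in(a,b,c):print(s['fx'],s['cx'],s['cy'],-s['R'].T@s['t'],s['R'].round(3).tolist())
print(r.sense())
E
```

```text
438.73530401882886 262.0956975217357 195.18046181523624 [1.22101669 0.45646024 1.11690489] [[-0.585, 0.811, -0.001], [0.639, 0.46, -0.616], [-0.5, -0.361, -0.787]]
475.788978105482 256.55539573416706 188.21044425324405 [ 0.41836627 -0.01461098  1.17494161] [[0.006, -1.0, -0.001], [-0.992, -0.006, -0.123], [0.123, 0.001, -0.992]]
306.18094564891067 251.70989587036436 190.05064662998916 [0.13662995 0.58782428 0.38358095] [[0.342, 0.94, -0.002], [0.906, -0.329, 0.266], [0.25, -0.093, -0.964]]
{'clock': 0.15, 'joints': array([ 6.67063626e+01,  5.25305785e+00,  7.05648253e+01, -1.31186982e-03,
        1.04267040e+02, -3.24922396e+00]), 'joint_vel': array([-0.08148005, -0.14495801, -0.16901599,  0.0674292 ,  0.00612522,
        0.01265859]), 'joint_torque': array([ 1.90846768e-03, -4.47043598e+01, -4.06906772e+01,  6.98797731e-02,
        2.74128345e-02, -9.12529435e-05]), 'tcp_pos': array([0.2056787 , 0.56369663, 0.40377979]), 'orientation': array([-1.79915141e+02, -3.54354135e-03,  1.59955262e+02]), 'contact_force': array([ 0.39513765,  0.0166019 , -0.65914704]), 'torque': array([-0.00394415, -0.01443886,  0.01739683]), 'gripper_force': 0.0, 'opening': 0.08794638516906739}
```

View pics/b.png

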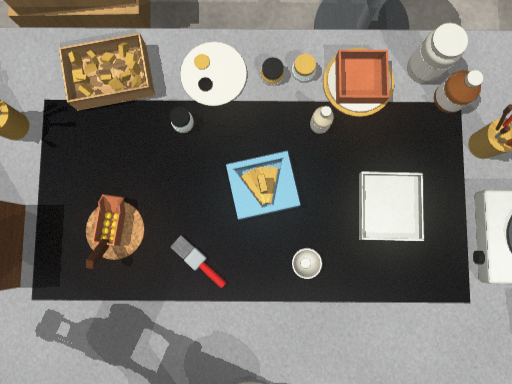

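View pics/a.png

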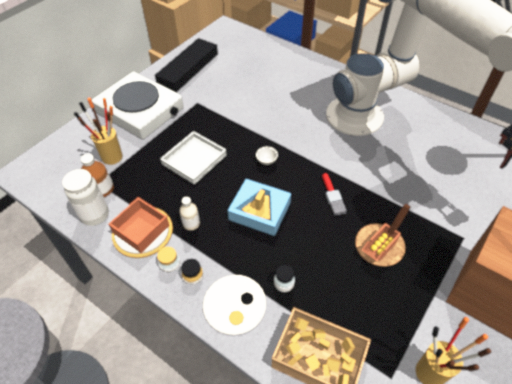

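The top view shows the mould at (263,185) with casting and sprue at (265,184). The tray is at (391,207). The cup is on its coaster at (115,229), with the handle to (92,262) and the spout to (110,198). The scene view shows the same objects: sprue (262,198), tray (194,157), cup (382,240), handle top (405,209).

View pics/c.png

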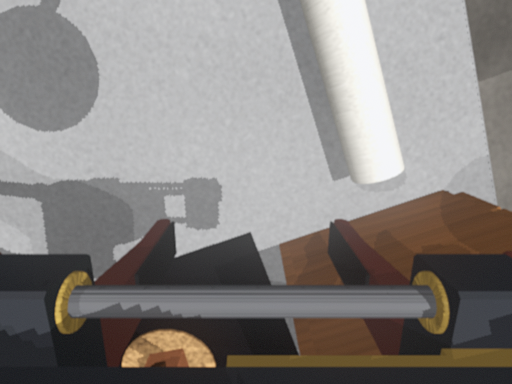

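```bash
cat >> h.py <<'E'
def ray(s,u,v):
    d=s['R'].T@np.array([(u-s['cx'])/s['fx'],(v-s['cy'])/s['fy'],1.]); return -s['R'].T@s['t'],d
def onz(s,pts,z):
    out=[]
    for u,v in np.reshape(pts,(-1,2)):
        o,d=ray(s,u,v); out.append(o+d*(z-o[2])/d[2])
    return np.array(out)
def tri(views):
    A=np.zeros((3,3));b=np.zeros(3);L=[]
    for s,(u,v) in views:
        o,d=ray(s,u,v);d=d/np.linalg.norm(d);P=np.eye(3)-np.outer(d,d);A+=P;b+=P@o;L.append((P,o))
    X=np.linalg.solve(A,b); return X,[round(float(np.linalg.norm(P@(X-o)))*1e3,1) for P,o in L]
def hsv(s): return cv2.cvtColor(s['frame'],cv2.COLOR_RGB2HSV)
def big(m,roi=None):
    m=m.astype(np.uint8)*255
    if roi is not None:
        k=np.zeros_like(m);x0,y0,x1,y1=roi;k[y0:y1,x0:x1]=1;m=m*k
    cs,_=cv2.findContours(m,cv2.RETR_EXTERNAL,cv2.CHAIN_APPROX_NONE)
    return max(cs,key=cv2.contourArea)
E
python3 - <<'E'
from h import *
import pickle
a,b,c=pickle.load(open('s0.pkl','rb'))
H=hsv(b)
def rng(H,lo,hi): return cv2.inRange(H,np.array(lo),np.array(hi))>0
blue=big(rng(H,(90,50,90),(115,255,255)),(200,130,320,240))
re=cv2.minAreaRect(blue);print('mould px',re,onz(b,cv2.boxPoints(re),.05).round(3).tolist(),onz(b,[re[0]],.05))
tr=big(rng(H,(0,0,130),(180,50,255)),(345,160,435,250))
re=cv2.minAreaRect(tr);print('tray px',re,onz(b,cv2.boxPoints(re),.028).round(3).tolist(),onz(b,[re[0]],.028))
for p in [(183,121),(321,120),(307,263),(175,238),(228,287),(115,229)]:print(p,onz(b,[p],0.).round(3))
for p in [(265,184),(263,205),(263,165)]: print(p,onz(b,[p],0.06).round(3))
E
```

```text
mould px ((262.6647033691406, 184.7411651611328), (57.4865608215332, 64.53679656982422), 77.47119140625) [[0.617, 0.063, 0.05], [0.652, -0.088, 0.05], [0.516, -0.117, 0.05], [0.482, 0.032, 0.05]] [[ 0.56613659 -0.0276673   0.05      ]]
tray px ((391.0, 205.5), (69.0, 64.0), 90.0) [[0.604, -0.263, 0.028], [0.605, -0.419, 0.028], [0.438, -0.413, 0.028], [0.437, -0.259, 0.028]] [[ 0.52021591 -0.33841808  0.028     ]]
(183, 121) [[0.734 0.174 0.   ]]
(321, 120) [[ 0.739 -0.175  0.   ]]
(307, 263) [[ 0.381 -0.137  0.   ]]
(175, 238) [[0.439 0.187 0.   ]]
(228, 287) [[0.322 0.055 0.   ]]
(115, 229) [[0.461 0.335 0.   ]]
(265, 184) [[ 0.567 -0.033  0.06 ]]
(263, 205) [[ 0.517 -0.029  0.06 ]]
(263, 165) [[ 0.612 -0.028  0.06 ]]
```

The wrist view shows the coaster partly at (168,350), mostly hidden by the gripper. Next I'll look at the cup and then the mould from two wrist places each.

Run:
```python
from h import *
import pickle
S={}
r.reach([0.44,0.33,0.44],[180,0,150]);r.wait(.2);S['cup1']=snap('wrist')
r.reach([0.36,0.34,0.44],[180,0,150]);r.wait(.2);S['cup2']=snap('wrist')
r.reach([0.54,0.03,0.40],[180,0,13]);r.wait(.2);S['m1']=snap('wrist')
r.reach([0.54,-0.06,0.40],[180,0,13]);r.wait(.2);S['m2']=snap('wrist')
pickle.dump(S,open('s1.pkl','wb'))
im=np.vstack([np.hstack([cv2.resize(S[k]['frame'],(400,300)) for k in p]) for p in (('cup1','cup2'),('m1','m2'))])
cv2.imwrite('pics/d.png',im[:,:,::-1]);print(r.sense()['clock'])
```

```text
4.775
```

View pics/d.png

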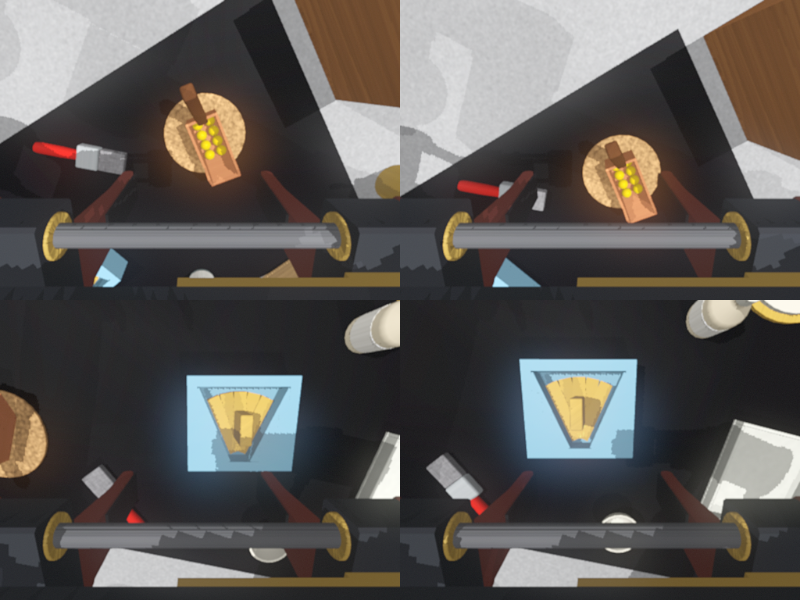

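The four wrist views show: the cup at (205,135) with handle top (185,88) in view 1; the cup at (625,180) in view 2, where the handle is end-on; and the mould and sprue at (245,425) and (577,413). Next, an enlarged composite for the corner pixels.

Run:
```python
from h import *
import pickle
S=pickle.load(open('s1.pkl','rb'))
o={'cup1':(185,105),'cup2':(205,162),'m1':(225,90),'m2':(140,70)}
T=[]
for k,(x,y) in o.items():
    c=cv2.resize(S[k]['frame'][y:y+132,x:x+176],(396,297),interpolation=cv2.INTER_CUBIC)
    for i in range(0,176,20): cv2.putText(c,str(x+i),(int(i*2.25),8),0,.3,(255,255,255));cv2.line(c,(int(i*2.25),9),(int(i*2.25),13),(255,255,255))
    for i in range(20,132,20): cv2.putText(c,str(y+i),(0,int(i*2.25)+3),0,.3,(255,255,255))
    T.append(c)
cv2.imwrite('pics/e.png',np.vstack([np.hstack(T[:2]),np.hstack(T[2:])])[:,:,::-1])
```

```text
(no output)
```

View pics/e.png

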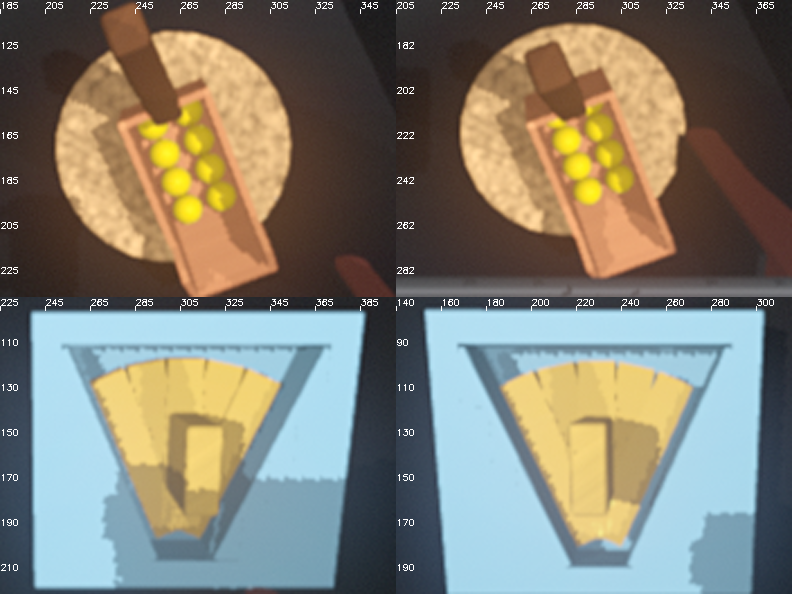

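Run:
```python
from h import *
import pickle
S=pickle.load(open('s1.pkl','rb'))
O={'cup1':(185,105,0,0),'cup2':(205,162,396,0),'m1':(225,90,0,297),'m2':(140,70,396,297)}
def P(k,p): x,y,a,b=O[k]; return (x+(p[0]-a)/2.25-.3,y+(p[1]-b)/2.25-.3)
def t(k1,p1,k2,p2,n):
    X,e=tri([(S[k1],P(k1,p1)),(S[k2],P(k2,p2))]);print(n,(X*1e3).round(1),e);return X
t('m1',(187,427),'m2',(571,424),'sprueTL');t('m1',(223,427),'m2',(607,422),'sprueTR')
t('m1',(31,312),'m2',(425,310),'rimTL');t('m1',(364,312),'m2',(764,310),'rimTR')
t('m1',(64,346),'m2',(460,345),'cavTL');t('m1',(330,346),'m2',(730,345),'cavTR')
t('m1',(158,559),'m2',(570,566),'cavBL');t('m1',(213,559),'m2',(630,566),'cavBR')
t('m1',(92,384),'m2',(502,386),'castTL');t('m1',(280,382),'m2',(690,388),'castTR')
print('sprue m2 corners z=.087',(1e3*onz(S['m2'],[P('m2',p) for p in [(571,424),(607,422),(605,516),(571,515)]],.087)).round(1).tolist())
print('rim m1',(1e3*onz(S['m1'],[P('m1',p) for p in [(31,312),(364,312),(334,587),(35,587)]],.05)).round(1).tolist())
a=t('cup1',(192,295),'cup2',(593,278),'lipL');b=t('cup1',(277,267),'cup2',(675,250),'lipR')
c=t('cup1',(119,123),'cup2',(527,122),'backL');d=t('cup1',(205,82),'cup2',(612,92),'backR')
for k in('cup1','cup2'):
    print(k,'lip z.048',(1e3*onz(S[k],[P(k,p) for p in {'cup1':[(192,295),(277,267)],'cup2':[(593,278),(675,250)]}[k]],.048)).round(1).tolist())
    print(k,'back z.056',(1e3*onz(S[k],[P(k,p) for p in {'cup1':[(119,123),(205,82)],'cup2':[(527,122),(612,92)]}[k]],.056)).round(1).tolist())
    H=hsv(S[k]);m=cv2.inRange(H,np.array((20,150,150)),np.array((35,255,255)))
# coaster: hand-read edge points
c1=[(56,145),(291,140),(175,30),(90,215),(70,95),(275,85),(130,250),(240,55)]
X=onz(S['cup1'],[P('cup1',p) for p in c1],.006)
A=np.c_[2*X[:,:2],np.ones(len(X))];s=np.linalg.lstsq(A,(X[:,:2]**2).sum(1),rcond=None)[0];print('coaster',s[:2],np.sqrt(s[2]+s[0]**2+s[1]**2))
c2=[(460,130),(684,130),(570,24),(480,70),(670,80),(500,205),(545,234)]
X=onz(S['cup2'],[P('cup2',p) for p in c2],.006)
A=np.c_[2*X[:,:2],np.ones(len(X))];s=np.linalg.lstsq(A,(X[:,:2]**2).sum(1),rcond=None)[0];print('coaster',s[:2],np.sqrt(s[2]+s[0]**2+s[1]**2))
```

```text
sprueTL [584.3 -15.7  82.1] [0.1, 0.1]
sprueTR [588.4 -30.5  83.6] [0.4, 0.4]
rimTL [616.1  61.7  48.5] [0.1, 0.1]
rimTR [650.9 -87.7  48.4] [0.1, 0.1]
cavTL [604.8  43.5  50.2] [0.0, 0.0]
cavTR [632.7 -76.3  51.4] [0.0, 0.0]
cavBL [514.4 -26.1  51.7] [0.2, 0.2]
cavBR [518.9 -55.2  44.2] [0.0, 0.0]
castTL [590.   25.5  30.9] [0.3, 0.3]
castTR [611.1 -64.2  34.7] [0.8, 0.8]
sprue m2 corners z=.087 [[584.8, -16.2, 87.0], [589.0, -30.6, 87.0], [549.9, -38.2, 87.0], [547.0, -23.8, 87.0]]
rim m1 [[616.0, 61.7, 50.0], [650.6, -87.0, 50.0], [520.0, -117.9, 50.0], [485.4, 30.7, 50.0]]
lipL [528.8 305.4  52.5] [0.3, 0.3]
lipR [540.7 356.   46. ] [0.1, 0.1]
backL [421.6 319.9  52.4] [0.1, 0.1]
backR [422.7 370.3  72.2] [0.2, 0.2]
cup1 lip z.048 [[530.7, 304.9, 48.0], [539.8, 355.9, 48.0]]
cup1 back z.056 [[421.2, 320.5, 56.0], [424.9, 370.7, 56.0]]
cup2 lip z.048 [[531.6, 304.2, 48.0], [539.4, 356.2, 48.0]]
cup2 back z.056 [[420.4, 320.3, 56.0], [428.5, 369.8, 56.0]]
coaster [0.45789132 0.33548073] 0.070517784875828
coaster [0.45837664 0.33380751] 0.07134489799529752
```

Sprue, mould, cup and coaster are measured, and the heights agree with the text. The mould is at (567.5,-28) with yaw 13°, and the cup is at (463,340) with yaw -8°. Next I take the casting.

Run:
```python
from h import *
x,y=.5675,-.0275;o=[180,0,12.3]
r.reach([x,y,.32],o)
r.servo_line([x,y,.241],speed=.1)
r.grab(30);r.wait(.2);s=r.sense();print(s['opening'],s['gripper_force'],s['contact_force'],s['tcp_pos'],s['orientation'])
r.servo_line([x,y,.30],speed=.06)
r.servo_line([x,y,.36],speed=.15)
s=r.sense();print(s['opening'],s['contact_force'],s['clock'])
snap('wrist','f.png')
r.reach([.519,-.338,.34],[180,0,0]);r.wait(.3)
import pickle;pickle.dump((snap('scene'),snap('top'),snap('wrist')),open('s2.pkl','wb'));print(r.sense()['opening'],r.sense()['tcp_pos'],r.sense()['contact_force'])
```

```text
0.015753593931295856 29.99616175889969 [-0.46229978  1.13785565  0.54813583] [ 0.56748947 -0.02740777  0.24098454] [-1.79989539e+02  3.38051592e-04  1.23086537e+01]
0.015728490857374003 [ 0.48778543 -0.26443052 -2.1601028 ] 9.15
0.015765109482126893 [ 0.51919169 -0.33760554  0.34007507] [-0.24684811 -0.91662927 -1.95476792]
```

Run:
```python
from h import *
import pickle
a,b,c=pickle.load(open('s2.pkl','rb'))
f=cv2.imread('pics/f.png')
T=[cv2.resize(f,(400,300)),cv2.resize(c['frame'][:,:,::-1],(400,300)),cv2.resize(a['frame'][80:260,80:320,::-1],(400,300)),cv2.resize(b['frame'][130:265,330:510,::-1],(400,300))]
cv2.imwrite('pics/g.png',np.vstack([np.hstack(T[:2]),np.hstack(T[2:])]))
```

```text
(no output)
```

View pics/g.png

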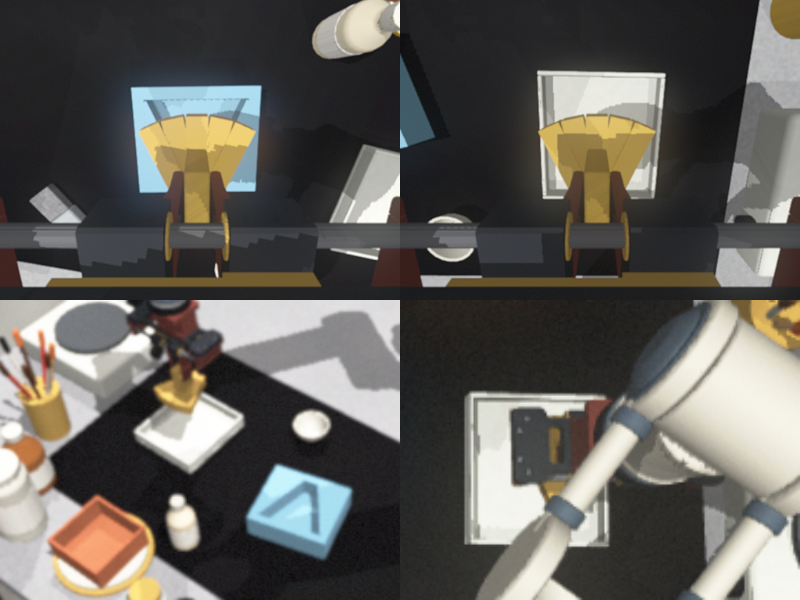

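The casting hangs level from the sprue. In the wrist tile the tray rim corners are at (538,70), (664,74), (661,200) and (543,197). I'll triangulate those against the first top view and then set the casting down, sensing the force.

Run:
```python
from h import *
import pickle
a,b,c=pickle.load(open('s2.pkl','rb'));b0=pickle.load(open('s0.pkl','rb'))[1]
w=[((u-400)*1.28,v*1.28) for u,v in [(538,70),(664,74),(661,200),(543,197)]]
W=onz(c,w,.028);print(W.round(4).tolist(),W.mean(0))
t=[(359.5,172),(422.5,171.5),(423.5,240.5),(359.5,239.5)]
print([ (tri([(c,p),(b0,q)])[0]*1e3).round(1).tolist() for p,q in zip(w,t)])
B=onz(b0,t,.028).mean(0);print(B)
C=(W.mean(0)+B)/2
if np.linalg.norm(W.mean(0)-B)<.01:
    d=W[1]-W[0];yaw=np.degrees(np.arctan2(d[0],-d[1]));print('yaw',yaw)
    yaw=float(np.clip(yaw,-4,4));R=[180,0,yaw]
    x,y=C[0]-.002,C[1]
    r.reach([x,y,.30],R)
    r.servo_line([x,y,.245],speed=.1)
    r.wait(.2);f0=r.sense()['contact_force'][2]
    z=.240
    while z>.229:
        r.servo_line([x,y,z],speed=.05);f=r.sense()['contact_force'][2]
        if f-f0>1.2:break
        z-=.001
    print('z',z,f0,f,r.sense()['clock'])
```

```text
[[0.6052, -0.2702, 0.028], [0.601, -0.4169, 0.028], [0.4389, -0.4252, 0.028], [0.4432, -0.2666, 0.028]] [ 0.52208051 -0.34470523  0.028     ]
[[605.0, -267.0, 13.2], [600.6, -411.4, 46.9], [436.2, -422.1, 20.3], [437.9, -263.4, 16.7]]
[ 0.52004186 -0.33900661  0.028     ]
yaw -1.6527814257290796
z 0.238 -2.3254249371242857 -1.090113733828626 12.7833
```

Run:
```python
from h import *
p=r.sense()['tcp_pos'];x,y,z=p
for i in range(8):
    z-=.001;r.servo_line([x,y,z],speed=.03);r.wait(.05)
    s=r.sense();print(round(z,4),s['tcp_pos'][2].round(4),s['contact_force'].round(2))
    if s['contact_force'][2]>2.5 or z<.231:break
```

```text
0.2369 0.2368 [ 0.01  0.53 -2.01]
0.2359 0.2359 [-0.18 -0.79 -1.52]
0.2349 0.2349 [-0.44  0.51 -1.56]
0.2339 0.234 [ 0.55  0.07 -1.13]
0.2329 0.234 [-2.31  2.02  6.06]
```

```bash
cat >> h.py <<'E'
from scipy.spatial.transform import Rotation as Ro
def tool(lip=None,origin=None,yaw=0,tip=0,B=False):
    "TCP pose holding the cup; cup placed by its lip or its origin"
    Rc=(Ro.from_euler('z',yaw,degrees=True)*Ro.from_euler('y',tip,degrees=True)).as_matrix()
    o=np.array(origin) if lip is None else np.array(lip)-Rc@[.073,0,.042]
    s=-1 if B else 1; c,k=np.cos(np.pi/6),.5
    T=np.array([[s*c,0,k],[0,-s,0],[s*k,0,-c]])
    R=Rc@T; p=o+Rc@[-.072,0,.092]-.163*R[:,2]
    return p,Ro.from_matrix(R).as_euler('xyz',degrees=True)
E
python3 - <<'E'
from h import *
r.let_go();p=r.sense()['tcp_pos']
r.servo_line([p[0],p[1],.33],speed=.12)
snap('wrist','i.png');s=snap('top');cv2.imwrite('pics/i2.png',s['frame'][:,:,::-1]);print(r.sense()['clock'])
M=np.array([.5675,-.028]);mx=np.array([np.cos(np.radians(13)),np.sin(np.radians(13))])
for B in(False,True):
    print(B,'grasp',r.inverse_kinematics(*map(list,tool(origin=[.463,.340,.006],yaw=-8,B=B))))
    for yaw in range(-180,180,20):
        res=[]
        for tip in(0,40,60,80,95):
            L=[*(M+mx*.01),.075 if tip>50 else .13]
            q=r.inverse_kinematics(*map(list,tool(lip=L,yaw=yaw,tip=tip,B=B)));res.append(q)
        if sum(q is not None for q in res[:4])==4: print(yaw,[None if q is None else np.round(q).astype(int).tolist() for q in res])
E
```

```text
16.525
False grasp None
-160 [[3, 58, 11, -13, 139, -115], [-5, 5, 69, 4, 97, -114], [-13, -18, 98, 17, 75, -124], [-27, -38, 119, 38, 65, -142], None]
-40 [[22, -30, 112, -26, 84, 151], [-5, -1, 75, 6, 114, 127], [-12, 19, 61, 17, 126, 125], [-17, 42, 38, 31, 144, 131], None]
-20 [[9, -46, 121, -14, 79, 119], [-5, -1, 76, 3, 115, 106], [-9, 22, 57, 7, 130, 105], [-10, 49, 28, 16, 152, 110], None]
20 [[-31, -43, 119, 23, 84, 41], [-7, -1, 75, -5, 114, 61], [-1, 22, 58, -13, 128, 63], [2, 47, 30, -26, 149, 55], None]
40 [[-38, -25, 108, 29, 90, 14], [-8, 0, 75, -8, 112, 40], [2, 18, 62, -21, 123, 44], [9, 39, 41, -37, 138, 39], [11, 57, 24, -56, 149, 25]]
60 [[-39, -8, 94, 30, 98, -6], [-8, 0, 74, -10, 109, 19], [5, 13, 68, -27, 115, 27], [14, 29, 55, -43, 126, 28], [18, 42, 46, -56, 134, 23]]
80 [[-35, 8, 78, 28, 106, -21], [-8, 2, 73, -10, 106, -1], [7, 7, 75, -30, 106, 11], [19, 17, 71, -47, 113, 18], [25, 27, 67, -59, 119, 20]]
100 [[-30, 23, 60, 25, 115, -34], [-8, 3, 72, -10, 102, -20], [8, -1, 83, -30, 96, -6], [22, 4, 86, -49, 99, 7], [30, 11, 87, -62, 104, 15]]
120 [[-24, 37,
[... 885 characters left out ...]
], [-40, 15, 82, 59, 113, -20]]
-80 [[25, 4, 82, -29, 100, 11], [-4, 1, 73, 10, 108, -11], [-18, 8, 73, 28, 111, -21], [-28, 20, 67, 44, 121, -25], [-33, 31, 62, 56, 127, -25]]
-60 [[26, -12, 98, -30, 92, -6], [-4, 0, 74, 9, 111, -31], [-15, 15, 66, 24, 119, -37], [-23, 32, 52, 39, 133, -35], [-26, 46, 41, 53, 141, -28]]
-40 [[22, -30, 112, -26, 84, -29], [-5, -1, 75, 6, 114, -53], [-12, 19, 61, 17, 126, -55], [-17, 42, 38, 31, 144, -49], None]
-20 [[9, -46, 121, -14, 79, -61], [-5, -1, 76, 3, 115, -74], [-9, 22, 57, 7, 130, -75], [-10, 49, 28, 16, 152, -70], None]
20 [[-31, -43, 119, 23, 84, -139], [-7, -1, 75, -5, 114, -119], [-1, 22, 58, -13, 128, -117], [2, 47, 30, -26, 149, -125], None]
```

View pics/i.png

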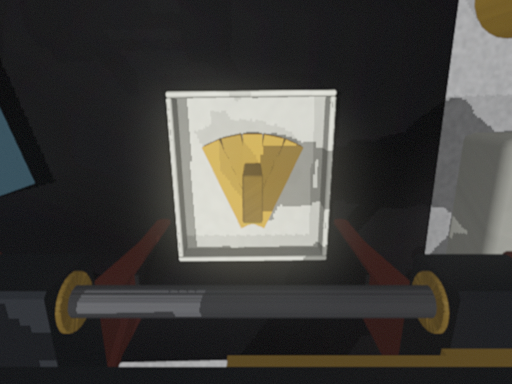

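The casting lies flat in the middle of the tray (centre ≈(253,180) of the rim 168–334 × 92–260). Next comes the cup.

Run:
```python
from h import *
import pickle
S=pickle.load(open('s1.pkl','rb'))
X,e=tri([(S['cup1'],(185+126/2.25,105+29/2.25)),(S['cup2'],(205+151/2.25,162+65/2.25))]);print('handle top',X.round(4),e,'expect .378 .352 .122')
p=r.sense()['tcp_pos'];r.servo_line([p[0],p[1],.40],speed=.2)
P,o=tool(origin=[.463,.340,.006],yaw=-8,B=True)
z=Ro.from_euler('xyz',o,degrees=True).as_matrix()[:,2]
r.reach(list(P-.10*z),list(o));r.wait(.2)
snap('wrist','j.png');s=r.sense();print(s['tcp_pos'],s['clock'])
```

```text
handle top [0.3804 0.3515 0.1179] [0.2, 0.2] expect .378 .352 .122
[0.26183585 0.36815722 0.32575566] 19.8333
```

View pics/j.png

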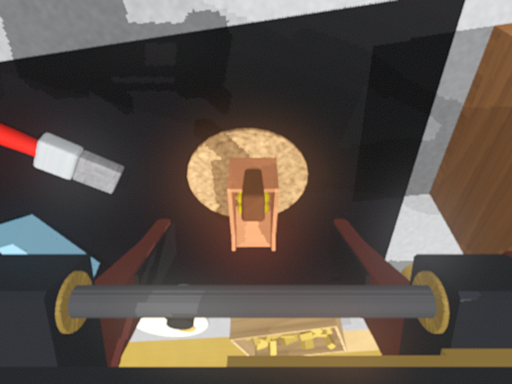

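The handle sits centred between the fingers at column 253 and is aligned with the tool. I'll advance, grip and lift, and check before pouring.

Run:
```python
from h import *
P,o=tool(origin=[.463,.340,.006],yaw=-8,B=True)
r.servo_line(list(P),speed=.1)
r.grab(50);r.wait(.2);s=r.sense();print(s['opening'],s['gripper_force'],s['contact_force'].round(1),s['tcp_pos'].round(4),P.round(4))
P2,_=tool(origin=[.463,.340,.12],yaw=-8,B=True)
r.servo_line(list(P2),speed=.1)
m=np.radians(13);L=np.array([.5675,-.028])+.012*np.array([np.cos(m),np.sin(m)])+.015*np.array([-np.sin(m),np.cos(m)])
P3,o3=tool(lip=[*L,.14],yaw=-77,B=True)
r.reach(list(P3),list(o3));r.wait(.2)
s=r.sense();print(s['opening'],s['contact_force'].round(1),s['clock'],s['joints'].round())
a=snap('scene');t=snap('top');w=snap('wrist')
T=[cv2.resize(w['frame'],(400,300)),cv2.resize(a['frame'][120:300,200:440],(400,300)),cv2.resize(t['frame'][110:260,160:360],(400,300))]
cv2.imwrite('pics/k.png',np.vstack([np.hstack(T[:2]),np.hstack([T[2],T[2]*0])])[:,:,::-1])
```

```text
0.01751977008966754 49.98562395572662 [ 0.8  0.2 -1.1] [0.311  0.3614 0.2391] [0.311  0.3614 0.2392]
0.017932668408642934 [ 0.2 -0.4 -3. ] 24.7917 [ 27.   3.  83. -30. 101.  10.]
```

View pics/k.png

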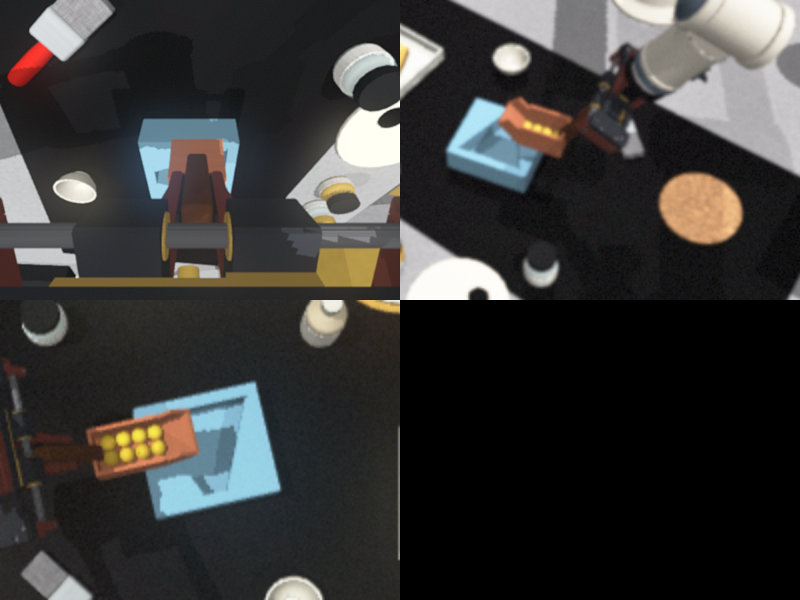

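The cup is held upright with all eight balls inside, and the lip at tile (195,435) is over the cavity. Now I pour.

Run:
```python
from h import *
m=np.radians(13);L=np.array([.5675,-.028])+.012*np.array([np.cos(m),np.sin(m)])+.015*np.array([-np.sin(m),np.cos(m)])
def go(tip,z,v):
    P,o=tool(lip=[*L,z],yaw=-77,tip=tip,B=True);r.servo_line(list(P),list(o),speed=v)
for t in (15,30,45): go(t,.14-.06*t/45,.2)
for t in range(50,91,5): go(t,.08,.07)
r.wait(.6)
s=r.sense();print(s['opening'],s['contact_force'].round(1),s['clock'])
a=snap('scene');t=snap('top');w=snap('wrist')
for t_ in (75,88): go(t_,.08,.25)
r.wait(.4);go(60,.09,.25);go(30,.13,.25);go(0,.15,.25);r.wait(.2)
t2=snap('top');a2=snap('scene');s=r.sense();print(s['opening'],s['contact_force'].round(1),s['clock'])
T=[cv2.resize(x,(400,300)) for x in (a['frame'][120:300,200:440],t['frame'][110:260,160:360],a2['frame'][120:300,200:440],t2['frame'][110:260,160:360])]
cv2.imwrite('pics/l.png',np.vstack([np.hstack(T[:2]),np.hstack(T[2:])])[:,:,::-1])
```

```text
0.01741032277302397 [ 0.2 -0.  -1.9] 31.6917
0.0178318142597359 [-0.1 -0.2 -1.5] 35.6583
```

View pics/l.png

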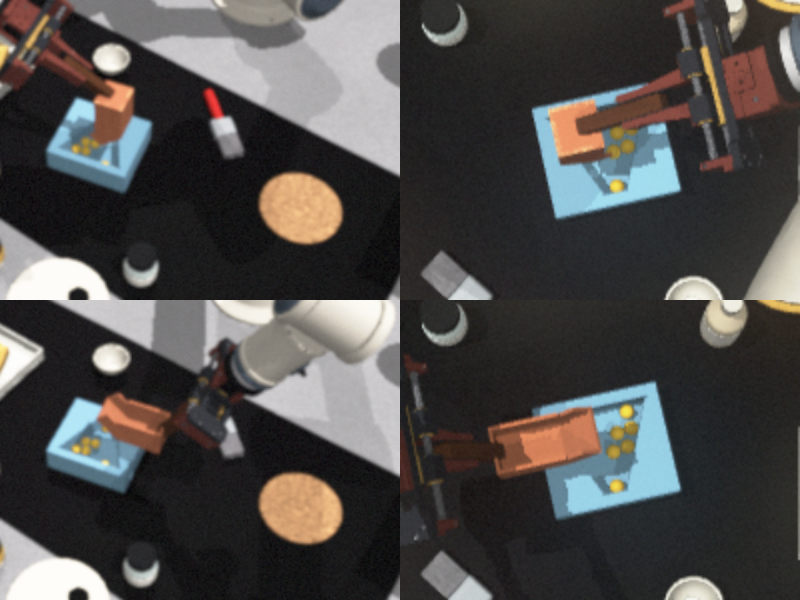

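The cup is empty, and the balls lie in the mould: six are visible at tile (614–632, 411–486), the rest hidden under the cup. Next I return the cup to the coaster and count the balls numerically.

Run:
```python
from h import *
C=[.459,.336]
def pose(z): return [list(v) for v in tool(origin=[*C,z],yaw=-8,B=True)]
p=r.sense()['tcp_pos'];r.servo_line([p[0],p[1],p[2]+.03],speed=.2)
r.reach(*pose(.12));r.wait(.2)
r.servo_line(pose(.03)[0],speed=.12)
r.servo_line(pose(.013)[0],speed=.06);r.wait(.2)
f0=r.sense()['contact_force'][2];z=.012
while z>.003:
    r.servo_line(pose(z)[0],speed=.03);r.wait(.05);s=r.sense();f=s['contact_force'][2]-f0
    print(round(z,4),s['contact_force'].round(1),s['torque'].round(2))
    if f>3:break
    z-=.001
print(s['clock'])
t=snap('top');H=hsv(t)
m=cv2.inRange(H,np.array((18,110,60)),np.array((36,255,255)));m[:150]=0;m[225:]=0;m[:,:225]=0;m[:,305:]=0
n,_,st,ce=cv2.connectedComponentsWithStats(m)
w=onz(t,ce[1:],.021)
mm=np.radians(13);d=w[:,:2]-[.5675,-.028];print([(a,np.round([q[0]*np.cos(mm)+q[1]*np.sin(mm),-q[0]*np.sin(mm)+q[1]*np.cos(mm)],3).tolist()) for a,q in zip(st[1:,4].tolist(),d)])
cv2.imwrite('pics/top2.png',t['frame'][:,:,::-1])
```

```text
0.012 [ 0.5 -0.1 -2.3] [ 0.13  0.65 -0.03]
0.011 [ 0.5  0.8 -2.9] [0.16 0.61 0.03]
0.01 [-0.1  0.3 -2.5] [ 0.07  0.63 -0.04]
0.009 [ 0.1 -0.6 -1.9] [ 0.08  0.61 -0.01]
0.008 [ 0.9 -0.  -2.3] [ 0.11  0.55 -0.01]
0.007 [ 0.3 -0.2 -3.1] [ 0.11  0.59 -0.02]
0.006 [ 0.4  0.1 -2.8] [0.09 0.55 0.01]
0.005 [-2.6 -0.3  3.4] [-0.26  0.44 -0.19]
41.1417
[(36, [0.044, -0.036]), (70, [0.042, 0.035]), (72, [0.022, -0.027]), (69, [0.0, -0.018]), (32, [-0.043, -0.003])]
```

Contact came at the expected height, so the cup did not slip in the grip. The blob areas (1+2+2+2+1) give eight balls in the cavity. I'll release, back off and check that the cup stands, using colour numbers.

Run:
```python
from h import *
import pickle
P,o=map(np.array,tool(origin=[.459,.336,.006],yaw=-8,B=True))
r.servo_line(list(P),speed=.03)
r.let_go();r.wait(.2)
z=Ro.from_euler('xyz',o,degrees=True).as_matrix()[:,2]
r.servo_line(list(P-.1*z),speed=.1);r.wait(.2)
p=r.sense()['tcp_pos'];r.servo_line([p[0]-.02,p[1],p[2]+.08],speed=.2);r.wait(.3)
a0,b0,_=pickle.load(open('s0.pkl','rb'));b=snap('top');w=snap('wrist');a=snap('scene')
# cup silhouettes (copper/wood hues, saturated, excluding cork) then and now
for n,x0,x1,roi in(('top',b0,b,(80,185,150,275)),('scene',a0,a,(345,195,420,275))):
    for s in(x0,x1):
        c=big(cv2.inRange(hsv(s),np.array((0,110,30)),np.array((12,255,255)))>0,roi);print(n,cv2.contourArea(c),cv2.minAreaRect(c))
# bystanders and casting: change since start outside arm
for n,(x0,y0,x1,y1) in dict(jar=(168,105,198,137),bottle=(308,102,338,137),dish=(288,245,326,282),brush=(165,232,232,292)).items():
    d=cv2.absdiff(b0['frame'][y0:y1,x0:x1],b['frame'][y0:y1,x0:x1]).max(2);print(n,(d>60).sum())
print(r.sense()['clock'])
```

```text
top 1485.0 ((106.73204040527344, 232.46180725097656), (29.850555419921875, 77.1927261352539), 11.689369201660156)
top 1518.5 ((108.65337371826172, 234.34207153320312), (29.647951126098633, 76.99011993408203), 11.689370155334473)
scene 975.0 ((389.4139099121094, 232.44924926757812), (23.6516056060791, 64.36531829833984), 41.82017135620117)
scene 968.0 ((388.2705078125, 230.4754180908203), (23.81485939025879, 63.378257751464844), 39.80556869506836)
jar 0
bottle 0
dish 0
brush 0
45.1583
```

The cup stands upright with the same outline as at the start, shifted about 4 mm towards the coaster's centre. The jar, bottle, dish and brush have not moved.

```bash
python3 -c "
from station import r
print(r.hand_in())"
```

```text
the job is handed in; nothing more can be done
None
```

The job is handed in at about 45 s: the casting lies flat in the middle of the tray, all eight balls are in the mould by colour-blob count, the cup is upright on its coaster, and the jar, bottle, brush and dish have not moved.

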